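Scan the gel tank's label and start the run

ROBOT

A 7-joint arm with a two-finger parallel gripper is mounted at the origin on the work surface. World frame = base frame: x ahead of the robot, y to its left, z up, the work surface at z = 0. Lengths are in m, angles in degrees, forces in N, time in s.
With the tool pointing down it reaches from about 0.425 to 0.875 m from the base axis. Payload 4.7 kg.
Tool frame: the origin (TCP) lies between the finger pads; the fingertips stand 19 mm ahead of it and the grasp point (between the pads) is the TCP; x points along the fingers, z is the direction in which the jaws open and shut, and the axes are right-handed (so a half turn about x gives the same grasp; the last joint's range is limited). The gripper opens to 87 mm and grips with 3 to 60 N. Pads are 19 mm wide; open, the fingers measure 117 mm over their backs; the gripper's body (75 mm by 190 mm) begins 51 mm behind the grasp point.
Start: joints at [71.912, 18.392, -4.016, 83.108, 1.295, 78.541, -3.26], TCP at [0.21, -0.615, 0.242] pointing down, gripper open.
Joint ranges: [-163.93, 163.93], [-17.29, 119.83], [-79.2, 71.16], [3.27, 140.29], [-89.18, 269.18], [5.43, 117.66], [-154.24, 154.24]. Speed limits (degrees/s): [147.25, 147.25, 180, 180, 180, 180, 180].

INTERFACE

Orientations are given as [roll, pitch, yaw] about the fixed x, y, z axes, in that order (R = Rz(yaw) Ry(pitch) Rx(roll)).
In Python, from cell import monitor, read_camera, camera_model, env, regions_of gives the robot as it stands. The module is installed in compiled form; this text tells all that it offers.
- The arm moves only by the tool step_arm, never from a script. Its argument "deltas" is a list of rows, each a list of 5 numbers: the gripper's target within -1 to 1 (fully open at 1, half-way at 0, shut at -1), then the shift along the tool's x, y, z in m, then the turn about the tool's x in degrees. A call has 1 to 12 rows; each row is the pose to reach, as a shift and turn from the pose commanded when the call began, along the tool's axes at that moment; what a row does not reach only later rows make up. A row lasts 1/8 s, in which the tool goes at most 62.5 mm and 10.7 degrees, less where a joint would pass 70% of its speed; a pose out of reach is approached as far as the arm can. A call with a gripper value outside its range is refused whole. The fingers move at their own pace and stop on an object; "newtons" is the grip in N (left out, the last holds). Time passes only in rows, so rows that repeat a pose let the fingers close. It gives the time, the measured TCP pose, the force and the opening at its end, in the units of the state.
- monitor.get_obs(): the state, without advancing time (a new reading comes with each control period).
- read_camera(name): name is "scene" or "top" or "wrist"; returns (picture, depth): 400x640x3 uint8, red, green, blue; 400x640 float32, m along the optical axis (not along the pixel's ray), 0 where there is no reading.
- camera_model(name): a dict with "fx", "fy", "cx", "cy" (pixels), "xyz" and "attitude" of the camera in the world. Camera axes: x right, y down, z forward; pixel columns grow to the right and rows downward; lengths in m; the calibration is good to about 2 mm. A picture is of the moment at which its call begins: read the wrist's pose just before it. camera_model takes no time and is no camera call; for the wrist camera it gives the pose at the moment of the call.
- env.sign_off(): hands the job in, once; it reports no verdict.
Trained networks look in the newest picture that a camera, given by its name, has taken for a name from the list of things; names that differ only in an ending like _2 or _b are one class to them, and where a whole thing is asked for, a point or a joint stands for the part that bears it (a point fixed in the world has none). Each returns a list of dicts, best first, with "p" (0 to 1); they miss things now and then, are a little off and sometimes report something else, mostly with a low value. They report only what shows in the picture. A call takes as long as a camera call.
- regions_of(camera, thing): "pixels" (400x640 bool, what is visible of it) and "pixel" ([column, row] in pixels, amid what is visible of it).
The state is a dict: "time_s": time; "qpos": joint angles; "joint_velocities": joint speeds; "effort": joint torques, N m; "tool_pos": TCP position; "tool_rot": TCP orientation; "force": force on the tool from outside, world axes, zero at the start; "wrist_torque": the same for the moment, N m; "grip_width": finger opening in m.
Only numpy, scipy, OpenCV 4.12 (cv2) and the standard library are available. Lean on these libraries where they do the work, as an engineer would, in place of code of your own. Each camera call takes 0.05 s, during which the arm holds its last target. There are 200 camera calls.

TASK

Take the yellow and black hand scanner out of its dock and aim it at the barcode label on the red-lidded gel tank: square to the sloping label, window about 7 cm from it, beam on the label's middle, held still there for about two seconds; do not scan the blue tank. Then set the scanner gently back upright in its dock, let it go, and only then press the green start key on the power supply fully down and release it. Do not touch the tanks, and leave the tip box and the jar where they are.

Things in the scene. Friction and masses are not known exactly. Their poses are not given: they have to be found in the camera images.
- scanner: loose hand scanner, 0.16 kg (varies), 133 mm long, standing nose-down in the dock at the start. Origin: centre of its window, the flat underside of the nose; z runs up the handle, so the beam leaves the window along -z. Round yellow nose 42 mm across from z = 0 to 28 mm, tapering to 29 mm at 48 mm; above it a black handle, 34 mm along x and 28 mm along y, from z = 44 to 132 mm.
- scanner_window (a point): centre of the scanner's window (same as its origin), axes of the scanner; the beam runs along -z
- scanner_handle (a point): a good place to grip: on the scanner's axis, 105 mm above the window
- dock: fixed charging dock: black disc 96 mm across and 12 mm high with a grey round cup on it, inside 52 mm across at the floor, widening to 68 mm at the rim, rim 56 mm above the bench. Origin: centre of underside.
- dock_floor (a point): centre of the dock's inner floor, 12 mm above the bench, where the scanner's window rests; the scanner fits in any yaw
- red_tank: gel tank with red lid, fixed to the bench, 130 x 156 x 92 mm high (a ridge and two terminals on the lid reach 106 mm): clear plastic trough, red lid whose front, towards the robot, is a sloping panel carrying a white 44 x 60 mm barcode label. Origin: centre of underside; -x is its front.
- red_tank_label (a point): centre of the barcode label on the red lid's sloping panel, on its surface (50 mm in front of the tank's centre, 78.5 mm above the bench). z points straight out of the label: 35 degrees (0.61 rad) from vertical, leaning to the tank's front (-x); y is horizontal along the bars' row (the label's 60 mm side).
- blue_tank: gel tank with blue lid, fixed to the bench, 130 x 156 x 92 mm high (a ridge and two terminals on the lid reach 106 mm): clear plastic trough, blue lid whose front, towards the robot, is a sloping panel carrying a white 44 x 60 mm barcode label. Origin: centre of underside; -x is its front.
- blue_tank_label (a point): centre of the barcode label on the blue lid's sloping panel, on its surface (50 mm in front of the tank's centre, 78.5 mm above the bench). z points straight out of the label: 35 degrees (0.61 rad) from vertical, leaning to the tank's front (-x); y is horizontal along the bars' row (the label's 60 mm side).
- supply: power supply, fixed, grey case 170 x 180 mm, deck 66 mm above the bench, with a display on its far part. Origin: centre of underside.
- start_key (a joint): start key, m: 0 released, 0.006 fully down; springs back; 4 N fully down
- start_key_top (a point): centre of the top face of the round green start key (30 mm across) on the near part of the power supply's deck (45 mm in front of its centre), 88 mm above the bench, 10 mm proud of its black 46 mm round housing; presses straight down
- tip_box: loose blue pipette-tip box, 80 x 115 x 58 mm high, 0.25 kg; origin centre of underside
- jar: loose amber jar with orange cap, 64 mm across, 85 mm high; origin centre of underside

How it is judged (in metres and radians):
On the way, in this order (a step that is already met when the one before it is completed fails the run):
1. red label scanned, still for 1.5 s: its centre within 15 mm of the beam axis (in scanner x and y), window 40 to 100 mm away, beam within 15 degrees of square to it (x of red_tank_label in the frame of scanner_window between -0.015 and 0.015 m and y of red_tank_label in the frame of scanner_window between -0.015 and 0.015 m and z of red_tank_label in the frame of scanner_window between -0.1 and -0.04 m and angle between the z axis of scanner_window and the z axis of red_tank_label, either way round below 0.26 rad and linear speed of scanner below 0.02 m/s and angular speed of scanner below 0.15 rad/s), for 1.5 s.
2. the scanner stands upright in its dock, let go and at rest (horizontal distance between scanner_window and dock_floor below 0.01 m and z of scanner_window in the frame of dock_floor below 0.005 m and angle between scanner's own z axis and vertical below 0.12 rad and linear speed of scanner below 0.02 m/s and contact force between the fingers and scanner below 0.1 N), for 0.2 s.
3. the start key is pressed fully down (value of joint start_key above 0.0045 m), for 0.05 s.
At the end, for the whole second after the job is handed in: the scanner stands in its dock: window centre within 10 mm of the dock's axis and no more than 5 mm above its floor, leaning less than 7 degrees, at rest and released; the start key is up again (within 1 mm) (all of step 2 and value of joint start_key below 0.001 m); the robot touches nothing.
It fails at once if the blue tank's label is scanned (beam on it, in range, square and still) (x of blue_tank_label in the frame of scanner_window between -0.015 and 0.015 m and y of blue_tank_label in the frame of scanner_window between -0.015 and 0.015 m and z of blue_tank_label in the frame of scanner_window between -0.1 and -0.04 m and angle between the z axis of scanner_window and the z axis of blue_tank_label, either way round below 0.26 rad and linear speed of scanner below 0.02 m/s and angular speed of scanner below 0.15 rad/s).
It fails at once if a tank is touched (over 2 N) (contact force between any of red_tank, blue_tank and anything else above 2 N).
It fails at once if the start key is pressed while the scanner is out of its dock (value of joint start_key above 0.003 m and not (horizontal distance between scanner_window and dock_floor below 0.01 m and z of scanner_window in the frame of dock_floor below 0.005 m and angle between scanner's own z axis and vertical below 0.12 rad)).
It fails at once if the scanner is dropped (falls freely faster than 0.5 m/s) (linear speed of scanner above 0.5 m/s and contact force between the fingers and scanner below 0.1 N).
It fails at once if the tip box or jar is moved by more than 25 mm or tipped by more than 30 degrees (distance of any of tip_box, jar from where it was at the start of the episode above 0.025 m or angle between any of tip_box, jar's own z axis and vertical above 0.52 rad).
It also fails if it takes over 64 s, if anything falls off the work surface, if the arm or the gripper's body presses on something with over 40 N, if the wrist force passes 120 N, or if a joint passes its speed limit or range.

## Working session

There is one attempt and no reset: what is moved stays moved. The work goes in short steps, Python scripts to look and compute and a tool call to move; the robot and the scene stay as the last step left them, time stands still between calls to the robot, and variables do not carry over. Pictures are saved under pics/ and viewed, about 8 in all and at most 12, crops included, and the job is handed in when it is done.

Besides the shell and the picture viewer there is one more tool, called after "Request:" as a command line: name --pt "numbers of a row" for each row, then --argument value for the rest. step_arm: Moves the arm, as the interface text tells. Its arguments: {"type":"object","properties":{"deltas":{"type":"array"},"newtons":{"type":"number"}},"required":["deltas"]}

```bash
mkdir -p pics; cat > h.py <<'E'
import numpy as np, cv2
from scipy.spatial.transform import Rotation as R
from cell import monitor, read_camera, camera_model, env, regions_of
def rot(a): return R.from_euler('xyz',a,degrees=True).as_matrix()
def cloud(m,d):
    v,u=np.nonzero(np.ones(d.shape)); z=d.ravel()
    p=np.c_[(u-m['cx'])/m['fx']*z,(v-m['cy'])/m['fy']*z,z]
    return (p@rot(m['attitude']).T+np.array(m['xyz'])).reshape(d.shape+(3,))
def save(n,im): cv2.imwrite('pics/'+n,im[:,:,::-1])
E
python3 - <<'E'
from h import *
s=monitor.get_obs(); print(s['time_s'],s['tool_pos'],s['tool_rot'],s['force'],s['grip_width'])
ims=[]
for c in ['scene','top']:
    im,d=read_camera(c); m=camera_model(c); print(c,m); P=cloud(m,d); ims.append(im)
    for t in ['scanner','dock','red_tank','red_tank_label','blue_tank','supply','start_key','tip_box','jar']:
        for r in regions_of(c,t)[:2]:
            q=P[r['pixels']&(d>0)]
            if len(q): print(c,t,round(r['p'],2),np.round(r['pixel']),len(q),'med',np.median(q,0).round(3),'lo',np.percentile(q,2,0).round(3),'hi',np.percentile(q,98,0).round(3))
o=np.vstack(ims); save('a.png',cv2.resize(o,(480,600)))
save('scene.png',ims[0]);save('top.png',ims[1])
E
```

```text
0.0 [ 0.21028023 -0.61448706  0.2404396 ] [-176.18638962   89.88780731  112.71190464] [ 0.09821489 -0.74995968 -0.75003262] 0.08705410639231956
scene {'fx': 402.261179233623, 'fy': 402.261179233623, 'cx': 315.1341749994765, 'cy': 197.33480755113143, 'xyz': array([0.94706581, 0.42289012, 1.07211539]), 'attitude': array([-148.41979554,    0.30312399,  133.83225669])}
scene scanner 0.73 [326. 191.] 323 med [0.485 0.012 0.105] lo [ 0.463 -0.007  0.038] hi [0.495 0.024 0.148]
scene dock 0.6 [328. 206.] 583 med [0.492 0.018 0.015] lo [ 0.441 -0.034  0.001] hi [0.521 0.05  0.058]
scene dock 0.59 [272. 243.] 4238 med [0.7   0.009 0.067] lo [ 0.609 -0.094  0.009] hi [0.782 0.088 0.084]
scene red_tank 0.68 [387. 294.] 3709 med [0.596 0.333 0.092] lo [0.509 0.251 0.008] hi [0.656 0.407 0.102]
scene red_tank_label 0.76 [404. 283.] 813 med [0.534 0.34  0.082] lo [0.483 0.274 0.003] hi [0.565 0.402 0.097]
scene blue_tank 0.9 [226. 156.] 2561 med [ 0.596 -0.299  0.089] lo [ 0.513 -0.4    0.003] hi [ 0.649 -0.249  0.101]
scene blue_tank 0.19 [324. 206.] 557 med [0.492 0.018 0.015] lo [ 0.442 -0.032 
[... 1386 characters left out ...]
0.08 ] lo [0.498 0.278 0.061] hi [0.563 0.405 0.097]
top blue_tank 0.88 [470. 185.] 4584 med [ 0.574 -0.317  0.09 ] lo [ 0.509 -0.399  0.009] hi [ 0.644 -0.249  0.1  ]
top supply 0.58 [331. 142.] 5520 med [ 0.681 -0.005  0.067] lo [ 0.601 -0.093  0.023] hi [0.773 0.083 0.085]
top start_key 0.55 [327. 243.] 845 med [0.461 0.006 0.015] lo [ 0.429 -0.039  0.008] hi [0.514 0.047 0.059]
top tip_box 0.77 [457. 278.] 1994 med [ 0.358 -0.277  0.053] lo [ 0.32  -0.336  0.005] hi [ 0.399 -0.223  0.06 ]
top tip_box 0.66 [186. 202.] 1490 med [0.531 0.34  0.081] lo [0.498 0.276 0.061] hi [0.563 0.405 0.097]
top jar 0.89 [187. 283.] 770 med [0.351 0.319 0.084] lo [0.323 0.298 0.021] hi [0.377 0.352 0.089]
```

View pics/scene.png

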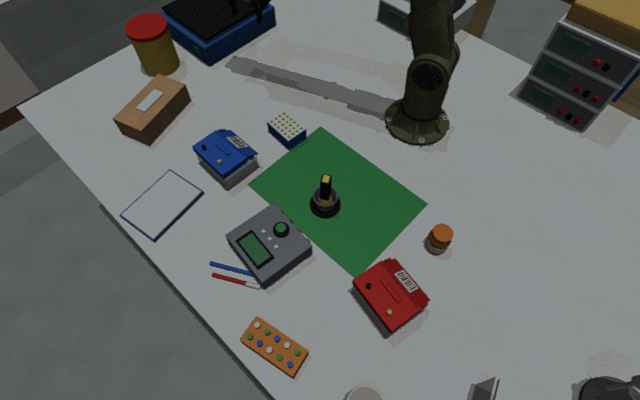

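View pics/top.png

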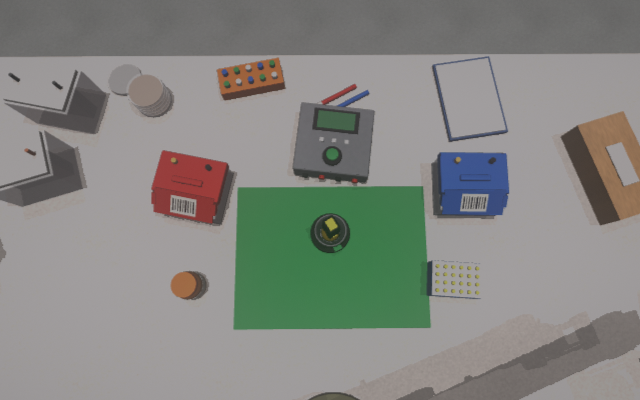

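The views show everything: scanner near top px (332,228), red tank (190,187), blue tank (472,185), supply (335,140), jar (187,284) and tip box (456,280). Since the moves can only yaw the tool, the scanner will have to be pivoted within the grip. Next I'll measure it precisely.

```bash
python3 - <<'E'
from h import *
from scipy.optimize import least_squares
A={}
for c in ['scene','top']:
    im,d=read_camera(c); P=cloud(camera_model(c),d); A[c]=(im,d,P)
    near=np.hypot(P[...,0]-.475,P[...,1]-.007)<.075
    tp=P[near&(P[...,2]>.135)&(P[...,2]<.155)]
    print(c,'top n',len(tp),tp.mean(0).round(4),cv2.minAreaRect(tp[:,:2].astype(np.float32)*1000))
    rim=P[near&(P[...,2]>.052)&(P[...,2]<.062)]
    f=least_squares(lambda q:np.hypot(rim[:,0]-q[0],rim[:,1]-q[1])-q[2],[.475,.007,.034],loss='soft_l1',f_scale=.002)
    print(' rim',len(rim),f.x.round(4))
    ds=P[near&(P[...,2]>.006)&(P[...,2]<.02)]
    h=cv2.minEnclosingCircle(ds[:,:2].astype(np.float32)*1000); print(' disc',len(ds),h)
    for t in ['red_tank']:
        r=regions_of(c,t)[0]['pixels']
        r=cv2.morphologyEx(r.astype(np.uint8),cv2.MORPH_CLOSE,np.ones((15,15)))>0
        g=im.astype(int); w=r&(g.min(2)>110)&(P[...,2]>.05)
        w=cv2.morphologyEx(w.astype(np.uint8),cv2.MORPH_CLOSE,np.ones((5,5)))
        n,l,s,ce=cv2.connectedComponentsWithStats(w); k=1+np.argmax(s[1:,4]); q=P[(l==k)&(d>0)]
        R_=cv2.minAreaRect(q[:,:2].astype(np.float32)*1000)
        nn=np.linalg.svd(q-q.mean(0))[2][2]; nn*=np.sign(nn[2])
        print(' label',len(q),q.mean(0).round(4),R_,nn.round(3),'front az',np.degrees(np.arctan2(nn[1],nn[0])))
    k=P[(np.hypot(P[...,0]-.647,P[...,1])<.03)&(P[...,2]>.084)&(P[...,2]<.095)]; print(' key',len(k),k.mean(0).round(4))
im=A['top'][0]; save('b.png',cv2.resize(im[195:270,290:375],None,fx=7,fy=7,interpolation=cv2.INTER_CUBIC))
print(monitor.get_obs()['time_s'])
E
```

```text
scene top n 113 [0.4767 0.0059 0.1434] ((474.6115417480469, 4.1071624755859375), (35.117000579833984, 27.830305099487305), 31.609731674194336)
 rim 109 [0.4742 0.0032 0.0343]
 disc 323 ((478.3509521484375, 6.564254283905029), 71.2956314086914)
 label 204 [0.5311 0.339  0.0807] ((530.8270874023438, 338.641845703125), (57.18759536743164, 35.41747283935547), 76.24835205078125) [-0.573  0.113  0.812] front az 168.8157640486473
 key 84 [ 0.6496 -0.0007  0.0885]
top top n 208 [0.4726 0.0048 0.1441] ((473.3648681640625, 4.701416015625), (33.83394241333008, 28.258148193359375), 30.683753967285156)
 rim 204 [0.4734 0.0045 0.0348]
 disc 489 ((475.9967346191406, 9.925844192504883), 72.9788589477539)
 label 437 [0.5284 0.3407 0.0797] ((528.6134033203125, 341.24847412109375), (60.05778121948242, 36.06958770751953), 78.07869720458984) [-0.55   0.126  0.826] front az 167.12554774538984
 key 115 [ 6.467e-01 -6.000e-04  8.820e-02]
1.2
```

View pics/b.png

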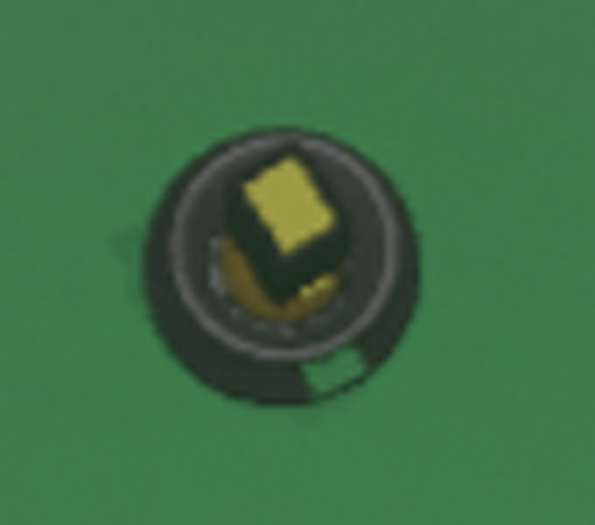

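The crop shows the cup centred on the scanner. The handle's long side lies at about 31° azimuth and the scanner stands upright.

Plan:
1. Grip the 34 mm faces (jaw azimuth 31°).
2. Raise the scanner so the nose sits just under the cup rim.
3. Drag it along azimuth 121° with a light grip so it pivots about 35°.
4. Grip hard, lift, and yaw by 47°.

```bash
cat >> h.py <<'E'
def wrap(a): return (a+180)%360-180
def go(xyz=None,az=None):
    s=monitor.get_obs(); T=rot(s['tool_rot']); p=np.array(s['tool_pos'])
    a=np.degrees(np.arctan2(T[1,2],T[0,2]))
    print('t %.2f'%s['time_s'],'p',p.round(4),'jaw az %.1f'%a,'down',T[:,0].round(3),'F',np.round(s['force'],2),'w %.4f'%s['grip_width'],'q',np.round(s['qpos'],1))
    if xyz is not None: print(' shift',(T.T@(np.array(xyz)-p)).round(4),'turn %.1f'%(-wrap(az-a) if az is not None else 0))
E
python3 -c "
from h import *
go([.474,.0045,.24],31)"
```

```text
t 1.20 p [ 0.2105 -0.615   0.2416] jaw az -71.1 down [-0. -0. -1.] F [ 0.9  -1.04  0.02] w 0.0873 q [71.9 18.4 -4.  83.1  1.3 78.5 -3.3]
 shift [ 0.0015  0.4499 -0.5007] turn -102.1
```

Request:
step_arm --pt "1 0 0.037 -0.042 -8.5" --pt "1 0 0.075 -0.083 -17" --pt "1 0 0.112 -0.125 -25.5" --pt "1 0 0.15 -0.167 -34" --pt "1 0 0.187 -0.209 -42.5" --pt "1 0 0.225 -0.25 -51" --pt "1 0 0.262 -0.292 -59.5" --pt "1 0 0.3 -0.334 -68" --pt "1 0 0.337 -0.375 -76.5" --pt "1 0 0.375 -0.417 -85" --pt "1 0 0.412 -0.459 -93.5" --pt "1 0 0.45 -0.501 -102"

```text
time_s: 2.7
tool_pos: [0.4745, 0.0063, 0.242]
tool_rot: [-71.0, 89.9, -39.8]
force: [1.0, -0.7, -1.0]
grip_width: 0.0871
```

```bash
python3 - <<'E'
from h import *
go([.474,.0045,.117],31)
im,d=read_camera('wrist'); m=camera_model('wrist');P=cloud(m,d); save('c.png',im)
near=np.hypot(P[...,0]-.475,P[...,1]-.007)<.075
tp=P[near&(P[...,2]>.135)&(P[...,2]<.155)]
if len(tp)>5: print(len(tp),tp.mean(0).round(4),cv2.minAreaRect(tp[:,:2].astype(np.float32)*1000))
rim=P[near&(P[...,2]>.052)&(P[...,2]<.062)]; print(len(rim), rim.mean(0) if len(rim) else '')
go([.474,.0045,.117],31)
E
```

```text
t 2.70 p [0.4745 0.0063 0.242 ] jaw az 31.2 down [ 0.001 -0.001 -1.   ] F [ 1.02 -0.69 -0.96] w 0.0871 q [ 39.1  -2.2 -41.7 105.8  -1.4  75.8  29. ]
 shift [ 0.125  -0.0011 -0.0014] turn 0.2
1604 [0.4752 0.0145 0.1441] ((475.95263671875, 13.427322387695312), (33.80759811401367, 27.58378028869629), 31.617942810058594)
923 [0.47176318 0.02177858 0.0556879 ]
t 2.75 p [0.4765 0.0153 0.2425] jaw az 32.0 down [ 0.004  0.005 -1.   ] F [1.79 6.18 0.98] w 0.0872 q [ 38.8  -2.  -42.2 105.6  -1.7  75.6  29. ]
 shift [ 0.1254 -0.0081 -0.0086] turn 1.0
```

View pics/c.png

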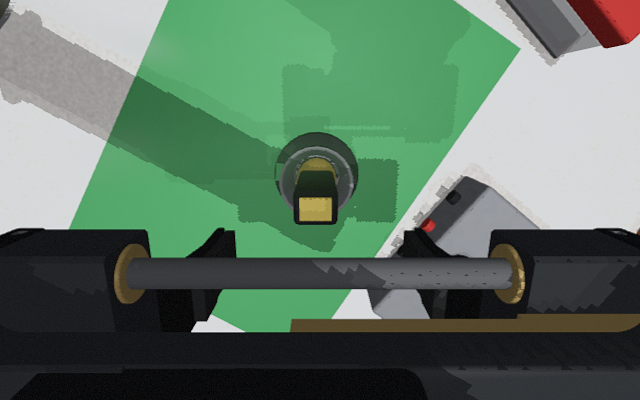

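The wrist view shows the scanner between the fingers at (316,208), aligned with the jaws. The arm was still settling when it was taken, so I'll measure again.

```bash
python3 - <<'E'
from h import *
from scipy.optimize import least_squares
for i in range(5): read_camera('top')
m=camera_model('wrist'); im,d=read_camera('wrist'); P=cloud(m,d)
near=np.hypot(P[...,0]-.475,P[...,1]-.005)<.06
tp=P[near&(P[...,2]>.135)&(P[...,2]<.155)]
R_=cv2.minAreaRect(tp[:,:2].astype(np.float32)*1000);print(len(tp),tp.mean(0).round(4),R_)
rim=P[near&(P[...,2]>.0545)&(P[...,2]<.059)]
f=least_squares(lambda q:np.hypot(rim[:,0]-q[0],rim[:,1]-q[1])-q[2],[.475,.007,.034],loss='soft_l1',f_scale=.002);print(len(rim),f.x)
go([.474,.0045,.117],31)
E
```

```text
1613 [0.4728 0.0048 0.1436] ((473.57818603515625, 3.3905487060546875), (33.7994384765625, 28.38423728942871), 31.925453186035156)
652 [0.47359354 0.00308457 0.0353767 ]
t 3.05 p [0.4736 0.003  0.2414] jaw az 30.7 down [-0.    -0.001 -1.   ] F [ 0.11 -0.36 -0.07] w 0.0871 q [ 39.3  -2.2 -41.4 105.9  -1.5  75.8  29. ]
 shift [0.1244 0.0011 0.0012] turn -0.3
```

Request:
step_arm --pt "1 0.04 0 0 -1" --pt "1 0.08 0 0 -1" --pt "1 0.11 0 0 -1" --pt "1 0.125 0 0 -1" --pt "1 0.129 0 0 -1" --pt "1 0.129 0 0 -1" --pt "-1 0.129 0 0 -1" --pt "-1 0.129 0 0 -1" --pt "-1 0.129 0 0 -1" --pt "-1 0.129 0 0 -1" --pt "-1 0.129 0 0 -1" --pt "-1 0.129 0 0 -1" --newtons 10

```text
time_s: 4.55
tool_pos: [0.4739, 0.0047, 0.1125]
tool_rot: [-173.7, 90.0, -141.8]
force: [0.1, -0.8, 0.7]
grip_width: 0.0347
```

```bash
python3 -c "
from h import *
go([.4735,.004,.142],31.5)"
```

```text
t 4.55 p [0.4739 0.0047 0.1125] jaw az 31.9 down [-0. -0. -1.] F [ 0.13 -0.8   0.75] w 0.0347 q [ 37.4   6.  -42.7 115.    4.7  60.6  24.4]
 shift [-0.0295 -0.0004 -0.0007] turn 0.4
```

Request:
step_arm --pt "-1 -0.013 0 0 0" --pt "-1 -0.026 0 0 0" --pt "-1 -0.026 0.008 0 0" --pt "-1 -0.026 0.014 0 0" --pt "-1 -0.026 0.02 0 0" --pt "-1 -0.026 0.026 0 0" --pt "-1 -0.026 0.031 0 0" --pt "-1 -0.026 0.036 0 0" --pt "-1 -0.026 0.04 0 0" --pt "-1 -0.026 0.04 0 0"

```text
time_s: 5.8
tool_pos: [0.4522, 0.0392, 0.1382]
tool_rot: [134.0, 89.9, 165.9]
force: [0.7, 0.2, -1.8]
grip_width: 0.0337
```

```bash
python3 - <<'E'
from h import *
go()
im,d=read_camera('scene'); 
save('d.png',cv2.resize(im[150:240,270:390],None,fx=5,fy=5,interpolation=cv2.INTER_CUBIC))
E
```

```text
t 5.80 p [0.4522 0.0392 0.1382] jaw az 31.9 down [-0.001  0.    -1.   ] F [ 0.72  0.18 -1.79] w 0.0337 q [ 36.5   0.9 -44.6 115.9   0.7  63.5  23.5]
```

View pics/d.png

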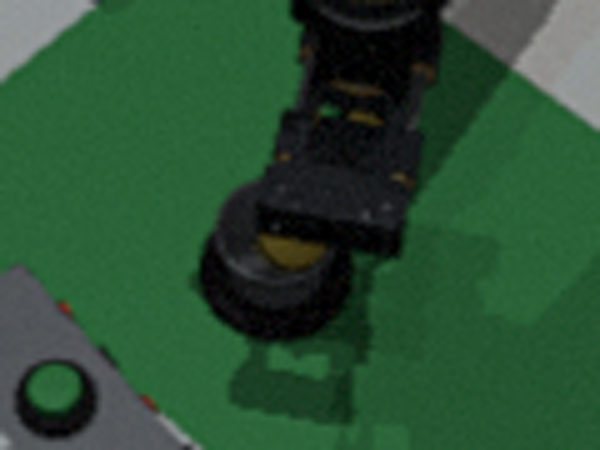

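The nose is still held in the cup at (292,248) while the fingers have moved 40 mm, so the scanner is pivoting. I'll continue, then grip hard.

Request:
step_arm --pt "-1 0 0.005 0 0" --pt "-1 0 0.01 0 0" --pt "-1 0 0.015 0 0" --pt "-1 0 0.02 0 0" --pt "-1 0 0.025 0 0" --pt "-1 0 0.029 0 0" --pt "-1 0 0.029 0 0"

```text
time_s: 6.72
tool_pos: [0.4372, 0.064, 0.1386]
tool_rot: [105.8, 90.0, 137.7]
force: [-0.2, -0.8, -0.2]
grip_width: 0.0337
```

Request:
step_arm --pt "-1 0 0 0 0" --pt "-1 0 0 0 0" --pt "-1 -0.02 0 0 0" --pt "-1 -0.05 0 0 0" --pt "-1 -0.09 0 0 0" --pt "-1 -0.11 0 0 0" --pt "-1 -0.11 0 0 0" --pt "-1 -0.11 0 0 0" --newtons 40

```text
time_s: 7.72
tool_pos: [0.4368, 0.0634, 0.2473]
tool_rot: [139.9, 89.9, 171.8]
force: [-0.1, 0.2, -1.4]
grip_width: 0.0337
```

```bash
cat >> h.py <<'E'
def axis(c):
    """window centre/axis of the gripped scanner from yellow nose + black handle points"""
    im,d=read_camera(c); m=camera_model(c); P=cloud(m,d); g=im.astype(int)
    t=np.array(monitor.get_obs()['tool_pos'])
    y=(np.linalg.norm(P-t,axis=-1)<.16)&(g[...,0]>g[...,2]*1.8)&(g[...,0]>60)&(g[...,1]>g[...,2]*1.5)&(P[...,2]<t[2]-.02)&(d>0)
    return im,P,y
E
python3 - <<'E'
from h import *
go([.53,.34,.25],78)
for c in ['scene','wrist']:
    im,P,y=axis(c); q=P[y]; print(c,len(q),q.mean(0).round(4) if len(q) else '',np.ptp(q,0).round(3) if len(q) else '')
    save('e_%s.png'%c,im if c=='wrist' else cv2.resize(im[120:240,270:430],None,fx=4,fy=4,interpolation=cv2.INTER_CUBIC))
E
```

```text
t 7.72 p [0.4368 0.0634 0.2473] jaw az 31.9 down [-0.002  0.    -1.   ] F [-0.06  0.19 -1.41] w 0.0337 q [ 36.5  -7.9 -43.6 109.   -5.6  76.9  26.4]
 shift [-0.0028  0.1856  0.2253] turn -46.1
scene 134 [0.4774 0.0206 0.193 ] [0.032 0.044 0.039]
wrist 0
```

View pics/e_scene.png

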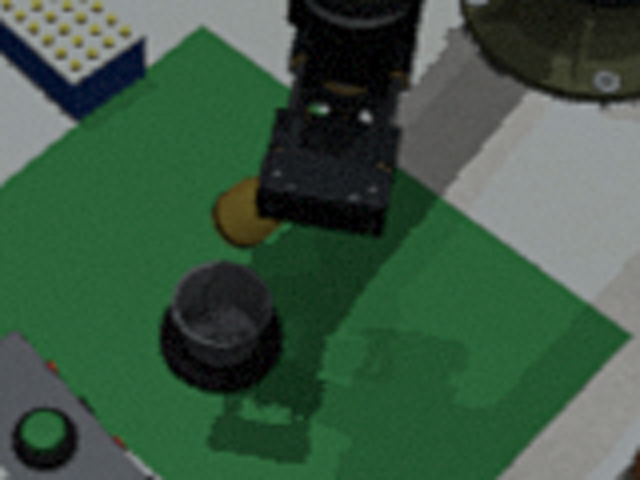

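The scanner is clear of the cup and clearly tilted (nose at (247,213)). I'll fit its tilt and grip length to the nose points.

```bash
cat >> h.py <<'E'
from scipy.optimize import least_squares
def fit(c,az_off=90,verb=True):
    im,P,y=axis(c); s=monitor.get_obs(); T=rot(s['tool_rot']); G=np.array(s['tool_pos'])
    k=cv2.erode(y.astype(np.uint8),np.ones((3,3)))>0
    q=P[k]-G
    if len(q)<10: print(c,'few',len(q)); return
    yv=T[:,1]; zv=T[:,2]; up=np.array([0,0,1.])   # top leans to tool +y
    def parts(p):
        a=p[0]; u=np.sin(a)*yv+np.cos(a)*up
        u=u/np.linalg.norm(u); o=q-0
        h=o@u; r=np.linalg.norm(o-np.outer(h,u)-0,axis=1); return u,h,r
    def res(p):
        u,h,r=parts(p); z=h+p[1]
        return r-np.interp(z,[.028,.048],[.021,.0145])
    f=least_squares(res,[np.radians(35),.1],loss='soft_l1',f_scale=.002)
    u,h,r=parts(f.x)
    # whole visible extent for the window end
    hh=(P[y]-G)@u
    print(c,len(q),'tilt %.1f'%np.degrees(f.x[0]),'L %.4f'%f.x[1],'ext L %.4f'%-np.percentile(hh,3),'rms %.4f'%np.sqrt(np.mean(res(f.x)**2)),'top az %.1f'%np.degrees(np.arctan2(u[1],u[0])))
E
python3 - <<'E'
from h import *
go(); fit('scene'); fit('top')
E
```

```text
t 7.83 p [0.4367 0.0633 0.2471] jaw az 31.9 down [-0.003  0.    -1.   ] F [ 0.67  0.6  -1.7 ] w 0.0338 q [ 36.5  -7.9 -43.6 109.   -5.6  77.   26.4]
scene 68 tilt 37.7 L 0.0988 ext L 0.0955 rms 0.0016 top az 121.9
top 45 tilt 36.8 L 0.0874 ext L 0.0983 rms 0.0008 top az 121.9
```

```bash
python3 -c "
from h import *
go([.430,.361,.24],78)"
```

```text
t 7.92 p [0.4369 0.0633 0.2475] jaw az 31.9 down [-0.002  0.    -1.   ] F [-1.07 -0.05 -1.14] w 0.0337 q [ 36.5  -7.9 -43.6 108.9  -5.6  77.   26.4]
 shift [0.0076 0.2564 0.1515] turn -46.1
```

Request:
step_arm --pt "-1 0 0.013 0.008 -2" --pt "-1 0 0.039 0.023 -7" --pt "-1 0 0.068 0.04 -12" --pt "-1 0 0.098 0.058 -18" --pt "-1 0 0.128 0.076 -23" --pt "-1 0 0.158 0.093 -29" --pt "-1 0.004 0.188 0.111 -35" --pt "-1 0.006 0.217 0.128 -40" --pt "-1 0.007 0.24 0.142 -44" --pt "-1 0.008 0.256 0.151 -46" --pt "-1 0.008 0.256 0.151 -46" --pt "-1 0.008 0.256 0.151 -46"

```text
time_s: 9.43
tool_pos: [0.4299, 0.3609, 0.2406]
tool_rot: [106.4, 90.0, -175.6]
force: [0.6, 0.2, -1.5]
grip_width: 0.0337
```

```bash
python3 - <<'E'
from h import *
fit('scene'); fit('top')
im,d=read_camera('scene'); save('f.png',cv2.resize(im[200:350,310:510],None,fx=4,fy=4,interpolation=cv2.INTER_CUBIC))
go([.430,.361,.214],78)
E
```

```text
scene 171 tilt 38.1 L 0.0837 ext L 0.1033 rms 0.0016 top az 167.9
top 120 tilt 37.2 L 0.0995 ext L 0.0937 rms 0.0014 top az 167.9
t 9.57 p [0.4307 0.3598 0.2407] jaw az 77.8 down [ 0.001 -0.001 -1.   ] F [ 0.38  0.38 -2.07] w 0.0339 q [ 10.4  16.3 -62.2  94.5  14.8  78.1  23.9]
 shift [0.0267 0.001  0.001 ] turn -0.2
```

View pics/f.png

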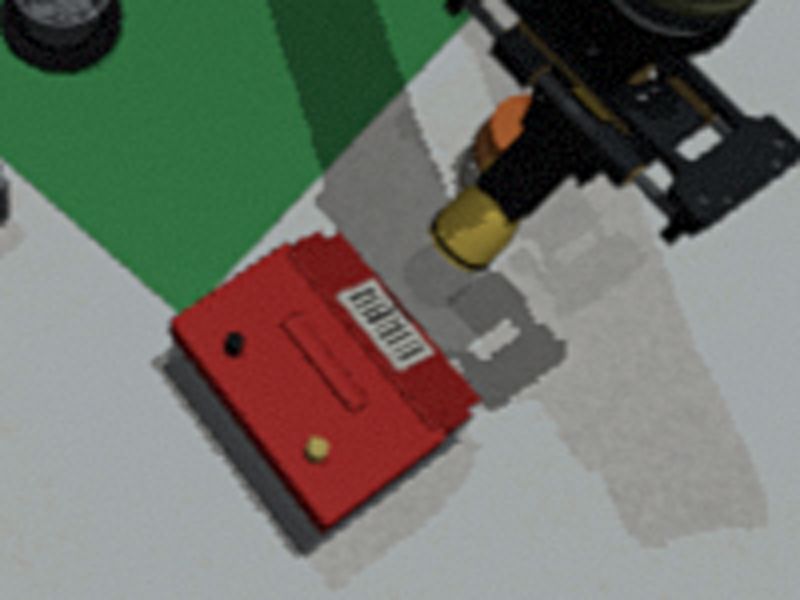

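The scanner points at the red label (nose at (470,230), label at (385,325)) with about 37.5° tilt. I'll descend 27 mm and hold.

Request:
step_arm --pt "-1 0.01 0.001 0.001 0" --pt "-1 0.02 0.001 0.001 0" --pt "-1 0.027 0.001 0.001 0" --pt "-1 0.027 0.001 0.001 0" --pt "-1 0.027 0.001 0.001 0" --pt "-1 0.027 0.001 0.001 0" --pt "-1 0.027 0.001 0.001 0" --pt "-1 0.027 0.001 0.001 0" --pt "-1 0.027 0.001 0.001 0" --pt "-1 0.027 0.001 0.001 0" --pt "-1 0.027 0.001 0.001 0" --pt "-1 0.027 0.001 0.001 0"

```text
time_s: 11.08
tool_pos: [0.4296, 0.3617, 0.2135]
tool_rot: [160.3, 90.0, -121.8]
force: [-0.9, 1.1, -1.1]
grip_width: 0.0336
```

```bash
cat > label.py <<'E'
from h import *
for c in ['scene','top']:
    fit(c)
    im,d=read_camera(c); P=cloud(camera_model(c),d)
    g=im.astype(int); near=np.linalg.norm(P-[.53,.34,.08],axis=-1)<.06
    red=near&(g[...,0]>g[...,1]*2); w=near&(g.min(2)>90)&(P[...,2]>.055)&(P[...,2]<.105)
    w=cv2.morphologyEx(w.astype(np.uint8),cv2.MORPH_CLOSE,np.ones((5,5)))
    n,l,s,ce=cv2.connectedComponentsWithStats(w); k=1+np.argmax(s[1:,4]); q=P[(l==k)&(d>0)]
    r=cv2.minAreaRect(q[:,:2].astype(np.float32)*1000)
    G=np.array(monitor.get_obs()['tool_pos']); T=rot(monitor.get_obs()['tool_rot'])
    for th in (36,38):
        a=np.radians(th); u=np.sin(a)*T[:,1]+np.cos(a)*np.array([0,0,1]); v=np.array([r[0][0]/1e3,r[0][1]/1e3,.0785])-G
        h=v@u; o=v-h*u; print(c,th,'label',np.round(r[0],1),'dist %.4f'%(-h-.1),'off jaw %.4f perp %.4f'%(o@T[:,2],o@np.cross(u,T[:,2])))
go()
E
python3 label.py
```

```text
scene 185 tilt 37.7 L 0.0774 ext L 0.1033 rms 0.0463 top az 167.9
scene 36 label [528.6 338.6] dist 0.0689 off jaw -0.0018 perp -0.0028
scene 38 label [528.6 338.6] dist 0.0689 off jaw -0.0018 perp 0.0031
top 117 tilt 37.3 L 0.0991 ext L 0.0943 rms 0.0015 top az 167.9
top 36 label [528.1 340.8] dist 0.0684 off jaw 0.0002 perp -0.0021
top 38 label [528.1 340.8] dist 0.0683 off jaw 0.0002 perp 0.0038
t 11.28 p [0.4297 0.3617 0.2135] jaw az 77.9 down [ 0. -0. -1.] F [ 0.27 -0.12 -0.92] w 0.0339 q [  9.5  17.6 -61.6  96.6  16.   75.4  22.8]
```

Both cameras put the beam within 4 mm of the label centre, about 68 mm away and 2–3° off square. I'll hold for the rest of the dwell, then rise 35 mm.

Request:
step_arm --pt "-1 0 0 0 0" --pt "-1 0 0 0 0" --pt "-1 0 0 0 0" --pt "-1 0 0 0 0" --pt "-1 0 0 0 0" --pt "-1 0 0 0 0" --pt "-1 0 0 0 0" --pt "-1 0 0 0 0" --pt "-1 0 0 0 0" --pt "-1 0 0 0 0" --pt "-1 0 0 0 0" --pt "-1 0 0 0 0"

```text
time_s: 12.78
tool_pos: [0.4297, 0.3616, 0.2135]
tool_rot: [166.6, 90.0, -115.5]
force: [0.6, 0.3, -1.7]
grip_width: 0.0335
```

Request:
step_arm --pt "-1 -0.005 0 0 0" --pt "-1 -0.015 0 0 0" --pt "-1 -0.03 0 0 0" --pt "-1 -0.036 0 0 0" --pt "-1 -0.036 0 0 0"

```text
time_s: 13.4
tool_pos: [0.43, 0.3619, 0.2503]
tool_rot: [-53.9, 89.9, 24.0]
force: [0.0, 0.1, -1.6]
grip_width: 0.0339
```

```bash
python3 -c "
from h import *
go([.445,.0498,.25],31.9)"
```

```text
t 13.40 p [0.43   0.3619 0.2503] jaw az 77.9 down [ 0.001  0.001 -1.   ] F [ 0.04  0.1  -1.57] w 0.0339 q [ 10.4  16.  -62.4  93.6  14.4  79.1  24. ]
 shift [ 2.00e-04 -8.02e-02 -3.02e-01] turn 46.0
```

Request:
step_arm --pt "-1 0 -0.004 -0.015 2" --pt "-1 0 -0.012 -0.045 7" --pt "-1 0 -0.021 -0.08 12" --pt "-1 0 -0.03 -0.115 18" --pt "-1 0 -0.04 -0.15 23" --pt "-1 0 -0.049 -0.185 29" --pt "-1 0 -0.058 -0.22 35" --pt "-1 0 -0.068 -0.255 40" --pt "-1 0 -0.075 -0.284 44" --pt "-1 0 -0.08 -0.302 46" --pt "-1 0 -0.08 -0.302 46" --pt "-1 0 -0.08 -0.302 46"

```text
time_s: 14.9
tool_pos: [0.4446, 0.0511, 0.2495]
tool_rot: [66.0, 90.0, 98.1]
force: [-0.7, 0.4, -1.6]
grip_width: 0.0338
```

```bash
python3 -c "
from h import *
fit('top');go([.445,.0498,.118],31.9)"
```

```text
top few 0
t 14.95 p [0.4446 0.0512 0.2496] jaw az 32.1 down [-0.     0.001 -1.   ] F [-0.24  0.52 -1.39] w 0.0338 q [ 39.9  -7.2 -45.4 108.1  -5.3  77.   27.9]
 shift [ 0.1316 -0.0015 -0.0004] turn 0.2
```

Request:
step_arm --pt "-1 0.03 -0.001 0 0" --pt "-1 0.06 -0.001 0 0" --pt "-1 0.085 -0.001 0 0" --pt "-1 0.1 -0.001 0 0" --pt "-1 0.112 -0.001 0 0" --pt "-1 0.122 -0.001 0 0" --pt "-1 0.131 -0.001 0 0" --pt "-1 0.131 -0.001 0 0"

```text
time_s: 15.95
tool_pos: [0.4448, 0.0487, 0.1181]
tool_rot: [136.4, 89.9, 168.3]
force: [-0.2, 1.0, -1.4]
grip_width: 0.0337
```

```bash
python3 - <<'E'
from h import *
go()
im,d=read_camera('scene'); 
save('g.png',cv2.resize(im[150:240,270:390],None,fx=5,fy=5,interpolation=cv2.INTER_CUBIC))
E
```

```text
t 15.95 p [0.4448 0.0487 0.1181] jaw az 31.9 down [-0.001  0.    -1.   ] F [-0.2   0.98 -1.39] w 0.0337 q [ 38.5   1.8 -48.2 117.8   1.5  61.   21.5]
```

View pics/g.png

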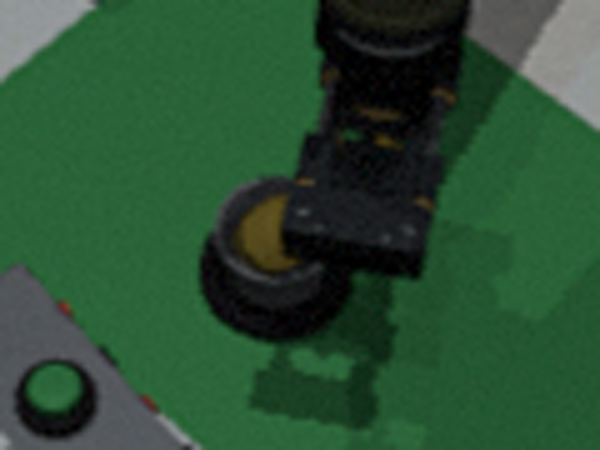

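The nose is inside the cup at (265,235) and touching nothing. With a light grip I'll drag back to right it.

Request:
step_arm --pt "-1 0 0 0 0" --pt "-1 0 -0.005 0 0" --pt "-1 0 -0.011 0 0" --pt "-1 0 -0.017 0 0" --pt "-1 0 -0.023 0 0" --pt "-1 0 -0.029 0 0" --pt "-1 0 -0.035 0 0" --pt "-1 0 -0.041 0 0" --pt "-1 0 -0.047 0 0" --pt "-1 0 -0.053 0 0" --pt "-1 0 -0.059 0 0" --pt "-1 0 -0.059 0 0" --newtons 8

```text
time_s: 17.5
tool_pos: [0.4767, -0.0023, 0.1184]
tool_rot: [-74.1, 90.0, -42.2]
force: [0.4, 0.2, -0.6]
grip_width: 0.0341
```

```bash
python3 - <<'E'
from h import *
go([.4735,.004,.1125],31.9)
im,d=read_camera('scene'); 
save('i.png',cv2.resize(im[150:240,270:390],None,fx=5,fy=5,interpolation=cv2.INTER_CUBIC))
E
```

```text
t 17.50 p [ 0.4767 -0.0023  0.1184] jaw az 31.8 down [ 0.001 -0.001 -1.   ] F [ 0.38  0.23 -0.6 ] w 0.0341 q [ 40.8   6.3 -45.4 114.3   5.1  61.4  25. ]
 shift [0.0059 0.0071 0.0006] turn -0.1
```

View pics/i.png

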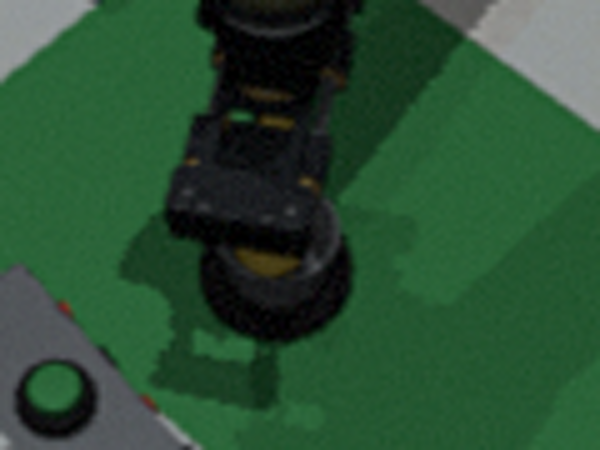

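The nose sits in the cup with the handle near upright. I'll centre it, lower it onto the floor with the lightest grip and check the contact force.

Request:
step_arm --pt "-1 0 0.003 0 0" --pt "-1 0 0.006 0 0" --pt "-1 0.002 0.007 0 0" --pt "-1 0.004 0.007 0 0" --pt "-1 0.006 0.007 0 0" --pt "-1 0.0075 0.007 0 0" --pt "-1 0.0075 0.007 0 0" --newtons 4

```text
time_s: 18.42
tool_pos: [0.4725, 0.0046, 0.1108]
tool_rot: [139.1, 90.0, 171.0]
force: [-0.4, 0.1, -0.8]
grip_width: 0.034
```

Request:
step_arm --pt "-0.1 0 0 0 0" --pt "-0.1 0 0 0 0" --pt "-0.1 0 0 0 0" --pt "-0.1 0 0 0 0"

```text
time_s: 18.92
tool_pos: [0.4727, 0.0046, 0.1111]
tool_rot: [-77.4, 90.0, -45.5]
force: [-0.2, 0.6, -0.5]
grip_width: 0.0387
```

Request:
step_arm --pt "1 0 0 0 0" --pt "1 0 0 0 0" --pt "1 0 0 0 0" --pt "1 0 0 0 0" --pt "1 -0.02 0 0 0" --pt "1 -0.05 0 0 0" --pt "1 -0.09 0 0 0" --pt "1 -0.13 0 0 0" --pt "1 -0.13 0 0 0" --pt "1 -0.13 0 0 0" --pt "1 -0.13 0 0 0"

```text
time_s: 20.3
tool_pos: [0.4717, 0.0045, 0.2397]
tool_rot: [139.0, 89.9, 170.9]
force: [-0.1, 0.1, -0.7]
grip_width: 0.087
```

```bash
cat > chk.py <<'E'
from h import *
def chk(c):
    m=camera_model(c); im,d=read_camera(c); P=cloud(m,d)
    near=np.hypot(P[...,0]-.475,P[...,1]-.005)<.06
    tp=P[near&(P[...,2]>.130)&(P[...,2]<.165)]
    if len(tp)<20: print(c,'few',len(tp)); return im
    R_=cv2.minAreaRect(tp[:,:2].astype(np.float32)*1000)
    n=np.linalg.svd(tp-np.median(tp,0),full_matrices=False)[2][2]
    print(c,len(tp),np.median(tp,0).round(4),R_,'n',n.round(3)); return im
E
python3 - <<'E'
from chk import *
im=chk('wrist'); chk('top'); go([.648,-.0006,.25],0)
E
```

```text
wrist 1707 [0.4707 0.0084 0.1439] ((471.7960510253906, 6.632158279418945), (34.028072357177734, 28.244895935058594), 31.372804641723633) n [-0.08   0.124  0.989]
top few 0
t 20.40 p [0.4719 0.0046 0.2399] jaw az 31.9 down [-0.002  0.001 -1.   ] F [-0.88 -0.63 -0.44] w 0.0866 q [ 42.9  -2.3 -44.9 106.1  -1.7  75.7  30.3]
 shift [-0.0105 -0.0975  0.1467] turn 31.9
```

Request:
step_arm --pt "-1 -0.005 -0.02 0.03 0" --pt "-1 -0.005 -0.045 0.065 0" --pt "-1 -0.005 -0.07 0.105 0" --pt "-1 -0.005 -0.09 0.135 0" --pt "-1 -0.005 -0.0975 0.1467 0" --pt "-1 -0.005 -0.0975 0.1467 0" --pt "-1 -0.005 -0.0975 0.1467 0" --pt "-1 -0.005 -0.0975 0.1467 0" --newtons 20

```text
time_s: 21.4
tool_pos: [0.6478, -0.0007, 0.2467]
tool_rot: [-103.1, 89.9, -71.2]
force: [0.4, 0.8, -0.2]
grip_width: 0.0152
```

```bash
python3 - <<'E'
from h import *
for c in ['scene','top']:
    m=camera_model(c); im,d=read_camera(c); P=cloud(m,d)
    near=np.hypot(P[...,0]-.475,P[...,1]-.005)<.04
    tp=P[near&(P[...,2]>.139)&(P[...,2]<.15)]
    print(c,len(tp),tp.mean(0).round(4) if len(tp) else '',cv2.minAreaRect(tp[:,:2].astype(np.float32)*1000) if len(tp)>5 else '')
    if c=='scene': s=im[150:290,210:370]
    else: t=im[100:275,270:400]
save('j.png',np.hstack([cv2.resize(s,(480,420),interpolation=cv2.INTER_CUBIC),cv2.resize(t,(312,420),interpolation=cv2.INTER_CUBIC)]))
go([.648,-.0006,.115])
E
```

```text
scene 102 [0.4745 0.0086 0.1443] ((473.6414794921875, 7.747674942016602), (34.34569549560547, 26.89430046081543), 29.333831787109375)
top 201 [0.4708 0.0077 0.1442] ((471.3809814453125, 7.5919952392578125), (33.62930679321289, 27.92064666748047), 30.584941864013672)
t 21.50 p [ 0.6481 -0.0009  0.2466] jaw az 31.9 down [ 0.001 -0.001 -1.   ] F [0.29 0.33 0.43] w 0.0072 q [ 31.6  24.  -45.5  81.8  17.1  81.3  17.9]
 shift [0.1316 0.0004 0.    ] turn 0.0
```

View pics/j.png

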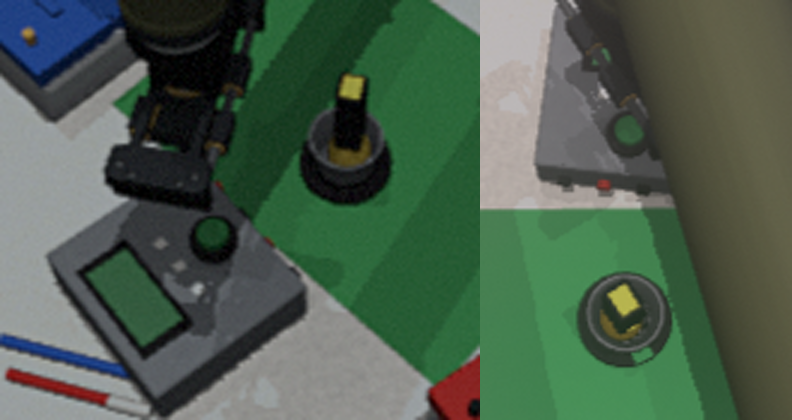

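The scanner stands upright in the dock: top height 0.144 m as at the start, shifted about 3.5 mm, which is within tolerance. Now the key.

Request:
step_arm --pt "-1 0.04 0 0 0" --pt "-1 0.08 0 0 0" --pt "-1 0.11 0 0 0" --pt "-1 0.13 0 0 0" --pt "-1 0.138 0 0 0" --pt "-1 0.142 0 0 0" --pt "-1 0.145 0 0 0" --pt "-1 0.147 0 0 0" --pt "-1 0.147 0 0 0" --pt "-1 0.147 0 0 0"

```text
time_s: 22.75
tool_pos: [0.6492, -0.0006, 0.1014]
tool_rot: [-62.5, 89.9, -30.7]
force: [-4.1, -1.2, 10.6]
grip_width: 0.0004
```

10.6 N exceeds the 4 N needed and the tip is at 82 mm, so the key is fully down. I'll release.

Request:
step_arm --pt "-1 0 0 0 0" --pt "-1 -0.01 0 0 0" --pt "-1 -0.03 0 0 0" --pt "-1 -0.07 0 0 0" --pt "-1 -0.12 0 0 0" --pt "-1 -0.15 0 0 0" --pt "-1 -0.15 0 0 0" --pt "-1 -0.15 0 0 0" --pt "-1 -0.15 0 0 0"

```text
time_s: 23.88
tool_pos: [0.648, -0.0009, 0.2476]
tool_rot: [150.2, 89.9, -177.9]
force: [-0.2, -0.2, -0.0]
grip_width: 0.0005
```

```bash
python3 - <<'E'
from h import *
go()
for c in ['scene','top']:
    m=camera_model(c); im,d=read_camera(c); P=cloud(m,d)
    tp=P[(np.hypot(P[...,0]-.475,P[...,1]-.005)<.04)&(P[...,2]>.139)&(P[...,2]<.15)]
    k=P[(np.hypot(P[...,0]-.648,P[...,1])<.013)&(P[...,2]>.07)&(P[...,2]<.1)]
    print(c,tp.mean(0).round(4),'key z',np.median(k[:,2]).round(4) if len(k) else None,len(k))
    for t in ['jar','tip_box']:
        r=regions_of(c,t); q=P[r[0]['pixels']&(d>0)] if r else []
        if len(q): print(t,np.median(q,0).round(3))
E
```

```text
t 23.88 p [ 0.648  -0.0009  0.2476] jaw az 31.9 down [-0.002 -0.    -1.   ] F [-0.25 -0.22 -0.03] w 0.0005 q [ 31.6  24.1 -45.5  81.6  17.1  81.6  17.9]
scene [0.4742 0.008  0.1443] key z 0.0881 70
jar [0.37  0.331 0.077]
tip_box [ 0.353 -0.246  0.053]
top [0.4711 0.0076 0.1443] key z 0.0888 89
jar [0.35  0.319 0.084]
tip_box [ 0.363 -0.321  0.053]
```

```bash
python3 -c "
from h import *
print(env.sign_off())"
```

```text
the job is handed in; nothing more can be done
None
```

The job is done and handed in at about 24 s of the 64 s allowed; sign-off gives no verdict, so I only have my own checks.

- **Tilt:** the moves can only yaw the tool. I pivoted the scanner about 37° in a light grip by dragging its nose against the dock's cup, then gripped it hard to lift it.
- **Scan of the red label:** the window was about 68 mm away and the beam was within about 4 mm of the label's centre and 2–3° off square. It was held still for over 2 s.
- **Return to dock:** I righted the scanner against the cup, lowered it gently and let it go. Its top is at the starting height of 0.144 m. It sits about 3.5 mm from where it started, within the 10 mm limit, and looks upright.
- **Start key:** pressed with 10.6 N, fingertip at about 82 mm, so fully down. It is back up at 88 mm and the arm stands clear with no contact force.

**Checks that disagreed:**
- The tip box readings shifted between views at the end, in opposite directions in the two cameras, probably because the arm was hiding part of it; I saw no contact there. The jar reads where it was.
- One tilt fit from the scene camera had a large error, so I used the top camera's fit, which was consistent with the earlier ones.
- A surface fit from the wrist camera after release suggested a lean of about 8°. I put that down to points from the handle's sides, since the height and position seen by the other two cameras don't support it.

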